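Roll the plate-chamber clips flush

ROBOT

A 6-joint arm with a two-finger parallel gripper is mounted at the origin on the work surface. World frame = base frame: x ahead of the robot, y to its left, z up, the work surface at z = 0. Lengths are in mm, angles in degrees, forces in N, time in s.
With the tool pointing down it reaches from about 350 to 875 mm from the base axis. Payload 15.5 kg.
Tool frame: the origin (TCP) lies midway between the tips of the shut fingers; the grasp point (between the pads) lies 19 mm behind it (r.grip_point_offset is the distance from the TCP to the grasp point, in mm); z points along the fingers, y is the line along which they close (so a half turn about z gives the same grasp; the last joint's range is limited). The gripper opens to 85 mm and grips with 20 to 120 N. Pads are 22 mm wide; open, the fingers measure 114 mm over their backs; the gripper's body (76 mm by 85 mm) begins 54 mm behind the grasp point. The pads swing forward as they close: fully open they stand 13 mm farther back than shut.
Start: joints at [-76.748, 28.281, 77.091, -0, 74.628, -5.472], TCP at [200.635, -591.922, 231.277] pointing down, gripper open.
Joint ranges: [-166.48, 166.48], [-47.26, 123.95], [12.59, 153.08], [-70.14, 250.14], [6.76, 159.57], [-176.63, 176.63]. Speed limits (degrees/s): [108.29, 108.29, 147.25, 172.46, 172.46, 172.46].

INTERFACE

Orientations are given as [roll, pitch, yaw] about the fixed x, y, z axes, in that order (R = Rz(yaw) Ry(pitch) Rx(roll)).
In Python, from workcell import r, viewer, nets gives the robot as it stands.
- The arm moves only by the tool drive_tool, never from a script. Its argument "targets" is a list of rows, each a list of 5 numbers: the shift along the tool's x, y, z as a fraction of full scale, then the turn about the tool's z as a fraction of full scale, then the opening, from -1 (shut) to 1 (fully open). A call has 1 to 12 rows; each row shifts and turns the commanded pose from where the row before left it, along the tool's axes as they then stand; what a row does not reach is not made up. Full scale, the value 1, is 25 mm for a shift and 5 degrees for a turn. A row lasts 1/10 s, in which the tool goes at most 50 mm and 8.59 degrees, less where a joint would pass 70% of its speed; a pose out of reach is approached as far as the arm can. A call with a number of a shift or a turn outside -1 to 1 is refused whole. A call with a gripper value outside its range is refused whole. The fingers move at their own pace and stop on an object; the grip force is fixed at half the most. Time passes only in rows, so rows that do not move let the fingers close. It gives the time, the measured TCP pose, the force, the opening and the grip force at its end, in the units of the state.
- r.get_obs(): the state, without advancing time (a new reading comes with each control period).
- viewer.capture(name): name is "side" or "top"; returns the picture (420x560x3 uint8, blue, green, red); there is no depth.
- viewer.camera_info(name): a dict with "fx", "fy", "cx", "cy" (pixels), "D" ([k1, k2, p1, p2, k3] as OpenCV has them; the pictures are not rectified), "world_from_camera" (4x4, takes a point from camera to world coordinates). Camera axes: x right, y down, z forward; pixel columns grow to the right and rows downward; lengths in mm; the calibration is good to about 2 mm. A picture is of the moment at which its call begins. camera_info takes no time and is no camera call.
- r.sign_off(): hands the job in; it is judged then, once.
Trained networks look in the newest picture that a camera, given by its name, has taken for a name from the list of things; names that differ only in an ending like _2 or _b are one class to them, and where a whole thing is asked for, a point or a joint stands for the part that bears it (a point fixed in the world has none). Each returns a list of dicts, best first, with "score" (0 to 1); they miss things now and then, are a little off and sometimes report something else, mostly with a low value. They report only what shows in the picture. A call takes as long as a camera call. They do not tell look-alikes from the thing itself.
- nets.spot_in(camera, query): "centre" ([row, column] in pixels, amid what is visible of it).
- nets.trace(camera, query): "pixels" (420x560 bool, what is visible of it) and "centre" ([row, column] in pixels, amid what is visible of it).
- nets.tip_of(camera, query): "centre" ([row, column] in pixels: a listed point, or the origin of a listed thing).
The state is a dict: "t": time; "joints": joint angles; "joint_velocities": joint speeds; "joint_torque": joint torques, N m; "tool_pos": TCP position; "tcp_rot": TCP orientation; "force": force on the tool from outside, world axes, zero at the start; "torque": the same for the moment, N m; "grip_width": finger opening in mm; "gripper_force": force on a finger pad.
Only numpy, scipy, OpenCV 4.12 (cv2) and the standard library are available. Lean on these libraries where they do the work, as an engineer would, in place of code of your own. Each camera call takes 0.05 s, during which the arm holds its last target. There are 200 camera calls.

TASK

Take the spring-loaded hand roller from its cork mat and keeping it upright, roll it, pressed down steadily but without bottoming its spring, along both rows of black clips on the glass-plate chamber until every clip lies flush with the rail. Touch the chamber with the roller only. Then stand the roller upright in the middle of its mat again, gently, and let go, leaving everything else where it is.

Things in the scene. Friction and masses are not known exactly. Their poses are not given: they have to be found in the camera images.
- chamber: Flat aluminium glass-plate chamber fixed to the bench, 210 (x) x 240 (y) mm, origin: centre of its underside, z up. On it two rails 28 mm wide, in an L, their bare tops 30 mm above the bench. Long rail: along y at x = -85 mm, y = -120 to 120 mm. Short rail: along x at y = 102 mm, x = -71 to 105 mm. Each has a row of black clips in its middle. The rest is lower: glass plate top at 16 mm, edge strips 24 mm.
- clip_a0 (a joint): Travel of long-row clip 0 (centre at chamber x = -85, y = -66.5 mm), m: 0 = 4 mm proud, 0.004 = flush with the rail top. Clips are black plastic, 18 mm wide, 19 mm pitch, start 3 to 4 mm proud, sink under about 6 N each and stay where pushed. The 8 clips fill y = -76 to 76 mm; the bare rail beyond both ends is a landing for the roller.
- clip_a1 (a joint): Travel of long-row clip 1 (centre at chamber x = -85, y = -47.5 mm), m: 0 = 4 mm proud, 0.004 = flush with the rail top. Behaves as clip_a0.
- clip_a2 (a joint): Travel of long-row clip 2 (centre at chamber x = -85, y = -28.5 mm), m: 0 = 4 mm proud, 0.004 = flush with the rail top. Behaves as clip_a0.
- clip_a3 (a joint): Travel of long-row clip 3 (centre at chamber x = -85, y = -9.5 mm), m: 0 = 4 mm proud, 0.004 = flush with the rail top. Behaves as clip_a0.
- clip_a4 (a joint): Travel of long-row clip 4 (centre at chamber x = -85, y = 9.5 mm), m: 0 = 4 mm proud, 0.004 = flush with the rail top. Behaves as clip_a0.
- clip_a5 (a joint): Travel of long-row clip 5 (centre at chamber x = -85, y = 28.5 mm), m: 0 = 4 mm proud, 0.004 = flush with the rail top. Behaves as clip_a0.
- clip_a6 (a joint): Travel of long-row clip 6 (centre at chamber x = -85, y = 47.5 mm), m: 0 = 4 mm proud, 0.004 = flush with the rail top. Behaves as clip_a0.
- clip_a7 (a joint): Travel of long-row clip 7 (centre at chamber x = -85, y = 66.5 mm), m: 0 = 4 mm proud, 0.004 = flush with the rail top. Behaves as clip_a0.
- clip_b0 (a joint): Travel of short-row clip 0 (centre at chamber x = -18.5, y = 102 mm), m: 0 = 4 mm proud, 0.004 = flush. Behaves as clip_a0. The 4 clips fill x = -28 to 48 mm of the short rail; bare rail, a landing for the roller, lies beyond both ends.
- clip_b1 (a joint): Travel of short-row clip 1 (centre at chamber x = 0.5, y = 102 mm), m: 0 = 4 mm proud, 0.004 = flush. Behaves as clip_a0.
- clip_b2 (a joint): Travel of short-row clip 2 (centre at chamber x = 19.5, y = 102 mm), m: 0 = 4 mm proud, 0.004 = flush. Behaves as clip_a0.
- clip_b3 (a joint): Travel of short-row clip 3 (centre at chamber x = 38.5, y = 102 mm), m: 0 = 4 mm proud, 0.004 = flush. Behaves as clip_a0.
- roller: Hand roller standing on the mat, 0.39 kg: two white wheels in tandem (32 mm diameter, 20 wide, 18 mm either side of the middle), a steel housing 70 x 34 mm (50 to 66 mm above the foot), a square upright black handle 26 x 26 mm (66 to 122 mm above the foot). Origin: midway between the wheels at their foot; z up, rolls along its x, either way round.
- roller_spring (a joint): How far the wheels are pushed up into the housing, m: 0 at rest to 0.016 (bottomed). The spring presses with 6 N at once, rising 0.6 N per mm to 15.6 N; bottomed, the force climbs fast, and the chamber stands no more than 25 N. Over a proud clip the leading wheel takes nearly all the load.
- mat: Square brown cork mat, 140 x 140 x 4 mm, fixed to the bench, origin at the centre of its underside. The roller starts near its middle and goes back there.
- weight: Brass cylinder 40 mm across, 42 mm high, standing on the chamber's glass plate (origin: underside). Leave alone.
- vial: Small amber vial 24 mm across, 45 mm high, standing near a corner of the mat. Leave alone.
- drop_bottle: Slim white bottle 36 mm across, 120 mm high, standing on the glass plate near the corner of the L (its top is 136 mm above the bench). Leave alone.
- amber_bottle: Amber bottle 60 mm across, 100 mm high, beyond the chamber and mat. Leave alone.
- white_jar: White jar 68 mm across, 85 mm high, at the front of the bench. Leave alone.
- beaker: Glass beaker 70 mm across, 90 mm high, at the front of the bench. Leave alone.
- tape_roll: Roll of yellow tape, 72 mm across, 24 mm high, lying flat at the front of the bench. Leave alone.
- spatula: Thin steel laboratory spatula 175 mm long lying at the far side of the bench. Leave alone.
Mind the look-alikes: they are no part of the job. There is more than one size of the roller; the job needs the smaller. Of the things that look like the mat, the larger one is meant.

How it is judged (in metres and radians):
On the way:
1. every clip of both rows is pressed flush (within 1.5 mm) (value of joint each of clip_a0, clip_a1, clip_a2, clip_a3, clip_a4, clip_a5, clip_a6, clip_a7, clip_b0, clip_b1, clip_b2, clip_b3 above 0.0025 m), for 0.2 s.
At the end, for the whole second after the job is handed in: All 12 clips within 1.5 mm of flush; the roller stands upright on the mat, its middle within 40 mm of the mat's centre, still and released (all of step 1 and horizontal distance between roller and mat below 0.04 m and height (world z) of roller below 0.008 m and angle between roller's own z axis and vertical below 0.12 rad and linear speed of roller below 0.02 m/s and contact force between the fingers and roller below 0.1 N); the robot touches nothing.
It fails at once if the roller's spring is bottomed (0.0157 m), or it presses on the chamber with more than 25 N (value of joint roller_spring above 0.0157 m or contact force between roller and chamber above 25 N).
It fails at once if the gripper or arm presses on the chamber or its clips (contact force between any of the fingers, the arm and chamber above 2 N).
It fails at once if the roller is tipped more than 0.6 rad (angle between roller's own z axis and vertical above 0.6 rad).
It fails at once if the roller is set down on the mat with more than 25 N (contact force between roller and mat above 25 N).
It fails at once if a bystander is moved more than 30 mm (those on the glass 20 mm) or tipped over (distance of any of weight, drop_bottle from where it was at the start of the episode above 0.02 m or distance of any of vial, amber_bottle, white_jar, beaker, tape_roll, spatula from where it was at the start of the episode above 0.03 m or angle between any of weight, drop_bottle, vial, amber_bottle, white_jar, beaker's own z axis and vertical above 0.5 rad).
It also fails if it takes over 72 s, if anything falls off the work surface, if the arm or the gripper's body presses on something with over 40 N, if the wrist force passes 120 N, or if a joint passes its speed limit or range.

## Working session

There is one attempt and no reset: what is moved stays moved. The work goes in short steps, Python scripts to look and compute and a tool call to move; the robot and the scene stay as the last step left them, time stands still between calls to the robot, and variables do not carry over. Pictures are saved under pics/ and viewed, at most 10 in all, crops included, and the job is handed in when it is done.

Besides the shell and the picture viewer there is one more tool, called after "Emit:" by a JSON object that holds its "name" and its "arguments", one argument or row to a line. drive_tool: Moves the arm, as the interface text tells. Its arguments: {"type":"object","properties":{"targets":{"type":"array"}},"required":["targets"]}

```bash
mkdir -p pics; cat > h.py <<'E'
import numpy as np,cv2
from workcell import r,viewer,nets
def ray(cam,px,z):
    i=viewer.camera_info(cam);K=np.array([[i['fx'],0,i['cx']],[0,i['fy'],i['cy']],[0,0,1.]])
    T=np.array(i['world_from_camera'])
    p=np.array(px,float).reshape(-1,1,2)
    u=cv2.undistortPoints(p,K,np.array(i['D'],float)).reshape(-1,2)
    d=np.c_[u,np.ones(len(u))]@T[:3,:3].T;o=T[:3,3]
    return o+d*((z-o[2])/d[:,2:3])
def proj(cam,P):
    i=viewer.camera_info(cam);K=np.array([[i['fx'],0,i['cx']],[0,i['fy'],i['cy']],[0,0,1.]])
    T=np.linalg.inv(np.array(i['world_from_camera']))
    return cv2.projectPoints(np.array(P,float).reshape(-1,3),cv2.Rodrigues(T[:3,:3])[0],T[:3,3],K,np.array(i['D'],float))[0].reshape(-1,2)
E
python3 - <<'E'
from h import *
a=viewer.capture('top');b=viewer.capture('side')
cv2.imwrite('pics/top.png',a);cv2.imwrite('pics/side.png',b)
for c in('top','side'):
    print(c,np.round(viewer.camera_info(c)['world_from_camera'],2).tolist(),viewer.camera_info(c)['fx'])
    for q in('roller','mat','chamber','drop_bottle','vial','clip_a0'):
        print(q,[(np.round(d['centre']).tolist(),round(d['score'],2)) for d in nets.spot_in(c,q)][:4])
o=r.get_obs();print(o['t'],o['tcp_rot'],r.grip_point_offset)
E
```

```text
top [[-0.01, -1.0, 0.08, 454.66], [-1.0, 0.01, 0.0, 50.67], [-0.0, -0.08, -1.0, 1161.97], [0.0, 0.0, 0.0, 1.0]] 451.3181295053959
roller [([234.0, 162.0], 0.75), ([211.0, 235.0], 0.67)]
mat [([208.0, 242.0], 0.87), ([127.0, 149.0], 0.87)]
chamber [([196.0, 360.0], 0.97)]
drop_bottle [([211.0, 362.0], 0.72)]
vial [([200.0, 210.0], 0.53), ([127.0, 327.0], 0.44)]
clip_a0 [([230.0, 368.0], 0.6), ([233.0, 360.0], 0.55), ([213.0, 400.0], 0.53), ([240.0, 348.0], 0.44)]
side [[-0.97, -0.18, 0.19, 277.97], [-0.26, 0.66, -0.71, 991.33], [0.0, -0.73, -0.68, 979.77], [0.0, 0.0, 0.0, 1.0]] 539.502818627789
roller [([244.0, 258.0], 0.86), ([303.0, 264.0], 0.78), ([197.0, 271.0], 0.44)]
mat [([262.0, 264.0], 0.66), ([316.0, 135.0], 0.57)]
chamber [([181.0, 283.0], 0.87)]
drop_bottle [([167.0, 293.0], 0.75)]
vial [([274.0, 241.0], 0.45)]
clip_a0 []
0.7 [ 1.79998459e+02 -2.01093950e-03  1.87202124e+01] 18.700000000000003
```

View pics/top.png

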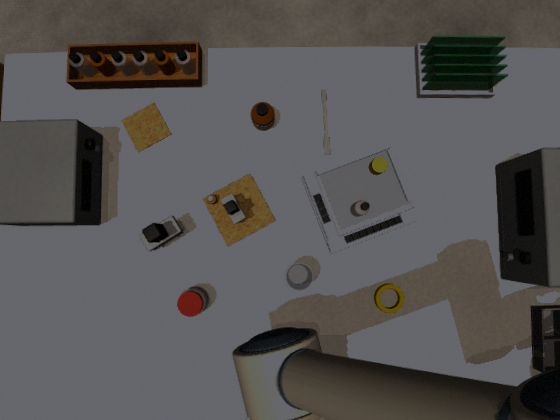

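View pics/side.png

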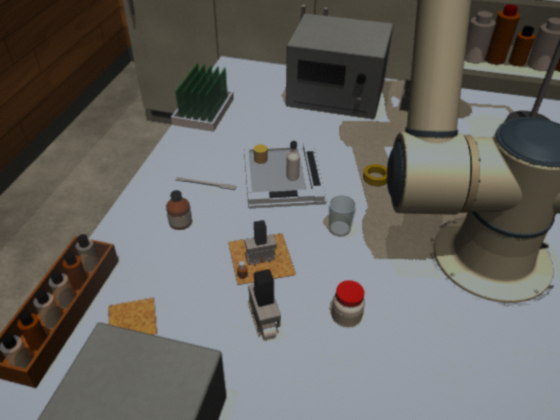

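Top view: two rollers, one at (col 235, row 208) on the larger cork mat (240,209), and one at (160,232), standing off the mat and bigger. Two cork squares: (240,209) is larger, (147,127) smaller. The first of each pair fits. I'll confirm this in an enlarged crop.

```bash
python3 - <<'E'
from h import *
a=cv2.imread('pics/top.png')
def crop(x0,y0,w,h,s,n):
    c=cv2.resize(a[y0:y0+h,x0:x0+w],None,fx=s,fy=s,interpolation=cv2.INTER_CUBIC)
    c=cv2.convertScaleAbs(c,alpha=1.3,beta=10)
    for x in range((x0+9)//10*10,x0+w,10):
        cv2.putText(c,str(x),((x-x0)*s,8),0,.3,(0,0,255));cv2.line(c,((x-x0)*s,10),((x-x0)*s,14),(0,0,255))
    for y in range((y0+9)//10*10,y0+h,10):
        cv2.putText(c,str(y),(0,(y-y0)*s),0,.3,(0,0,255));cv2.line(c,(20,(y-y0)*s),(24,(y-y0)*s),(0,0,255))
    cv2.imwrite(n,c)
crop(295,145,125,112,6,'pics/c1.png'); crop(130,165,150,90,5,'pics/c2.png')
viewer.capture('top')
out={}
for q in('mat','chamber','roller'):
    for d in nets.trace('top',q)[:2]:
        m=d['pixels'].astype(np.uint8)
        cs=max(cv2.findContours(m,0,1)[0],key=cv2.contourArea)
        b=cv2.boxPoints(cv2.minAreaRect(cs))
        z={'mat':4,'chamber':24,'roller':66}[q]
        w=ray('top',b,z)
        print(q,d['score'],b.round(1).tolist(),w[:,:2].round().tolist(),w.mean(0).round(1),np.linalg.norm(np.diff(w,axis=0),axis=1).round(),m.sum())
E
```

```text
mat 0.73 [[201.5, 198.5], [250.3000030517578, 173.10000610351562], [275.0, 220.6999969482422], [226.3000030517578, 246.0]] [[566.0, 249.0], [631.0, 122.0], [507.0, 59.0], [443.0, 185.0]] [537.1 153.9   4. ] [142. 139. 141.] 2326
mat 0.61 [[389.0, 221.0], [393.0, 221.0], [393.0, 224.0], [389.0, 224.0]] [[504.0, -234.0], [503.0, -244.0], [496.0, -244.0], [496.0, -234.0]] [ 499.6 -239.     4. ] [10.  8. 10.] 16
chamber 0.94 [[299.3999938964844, 176.6999969482422], [388.8999938964844, 141.6999969482422], [419.29998779296875, 219.39999389648438], [329.79998779296875, 254.5]] [[618.0, -4.0], [707.0, -235.0], [506.0, -307.0], [420.0, -77.0]] [ 562.6 -155.7   24. ] [248. 213. 245.] 7438
roller 0.74 [[219.1999969482422, 198.60000610351562], [231.89999389648438, 191.89999389648438], [245.6999969482422, 218.10000610351562], [232.89999389648438, 224.8000030517578]] [[560.0, 195.0], [576.0, 164.0], [511.0, 130.0], [495.0, 161.0]] [535.5 162.6  66. ] [35. 73. 35.] 405
roller 0.63 [[136.5, 231.6999969482422], [174.8000030517578, 210.89999389648438], [186.5, 232.5], [148.1999969482422, 253.1999969482422]] [[480.0, 398.0], [530.0, 304.0], [478.0, 275.0], [428.0, 368.0]] [479. 336.  66.] [106.  60. 106.] 933
```

View pics/c1.png

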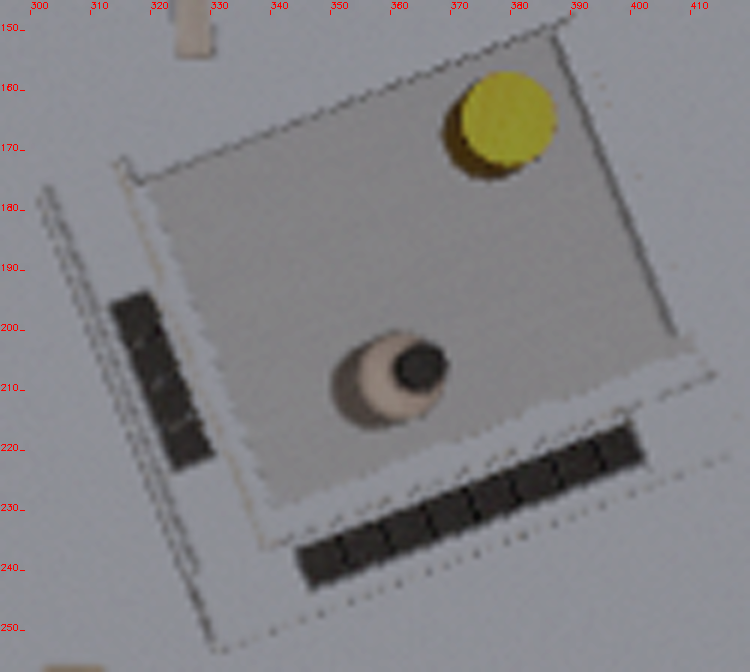

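View pics/c2.png

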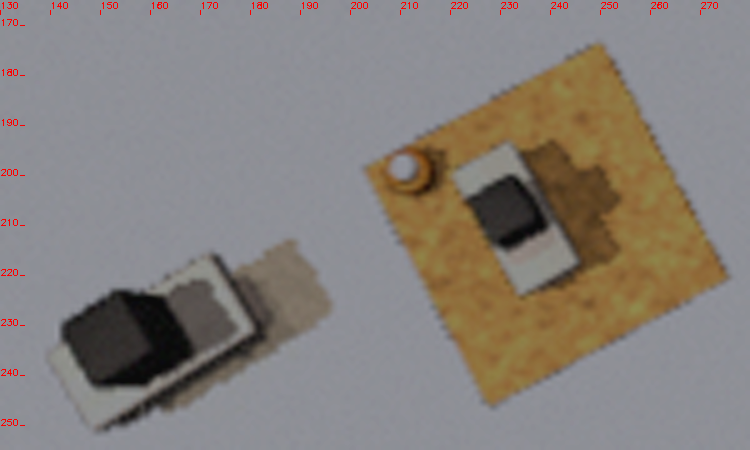

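The crop confirms it: the small roller (232,209) stands on the larger mat (240,209). Its housing comes out at about 73x35 mm, while the other one measures about 106x60. In the chamber crop both clip rows are clear, the long one from (345,238) to (402,219) and the short one from (316,194) to (328,222).

```bash
python3 - <<'E'
from h import *
from scipy.optimize import least_squares
cr=np.array([(295,548),(310,592),(648,462),(630,420),(110,304),(150,291),(215,455),(175,472)],float)
px=(cr+.5)/6-.5+[295,145]
M=np.array([(-76,76),(-94,76),(-94,-76),(-76,-76),(48,111),(48,93),(-28,93),(-28,111)],float)
def fit(px,M,z):
    w=ray('top',px,z)[:,:2]
    f=lambda p:((np.array([[np.cos(p[2]),-np.sin(p[2])],[np.sin(p[2]),np.cos(p[2])]])@M.T).T+p[:2]-w).ravel()
    s=least_squares(f,[w[:,0].mean(),w[:,1].mean(),.4]);return s.x,s.fun.reshape(-1,2).round(1).tolist()
p,e=fit(px,M,33);print('chamber',p[:2],np.degrees(p[2]),e)
R=np.array([[np.cos(p[2]),-np.sin(p[2])],[np.sin(p[2]),np.cos(p[2])]])
for n,c in dict(shortA=(77,102),shortB=(-60,102),longA=(-85,102),longB=(-85,-102)).items(): print(n,(R@c+p[:2]).round(1))
b=ray('top',[np.array([420,367])/6+[295,145]],136)[0,:2];print('bottle in chamber',R.T@(b-p[:2]))
h=(np.array([(452,172),(508,142),(580,262),(520,297)],float)+.5)/5-.5+[130,165]
p,e=fit(h,np.array([(35,17),(35,-17),(-35,-17),(-35,17)],float),70);print('roller',p[:2],np.degrees(p[2]),e)
m=(np.array([(600,42),(730,277),(491,407),(364,167)],float)+.5)/5-.5+[130,165]
print('mat',ray('top',m,4).mean(0))
s=nets.tip_of('top','roller');print([(d['centre'],ray('top',[d['centre'][::-1]],4).round(0),d['score']) for d in s])
viewer.capture('side')
d=nets.spot_in('side','roller');print([(x['centre'],ray('side',[x['centre'][::-1]],75).round(0)) for x in d])
E
```

```text
chamber [ 562.80622971 -157.04411162] 20.260344984350148 [[-1.0, 0.1], [0.4, -0.3], [0.4, 0.2], [-0.4, -0.6], [0.4, 0.3], [1.3, 0.3], [-0.9, -0.0], [-0.2, 0.0]]
shortA [599.7 -34.7]
shortB [471.2 -82.1]
longA [447.7 -90.8]
longB [ 518.4 -282.2]
bottle in chamber [-25.13355703  19.63684287]
roller [535.44419032 161.74191816] 29.425005141099714 [[-0.6, 1.3], [1.6, -1.0], [-0.5, -0.4], [-0.5, 0.0]]
mat [537.85286411 152.40486159   4.        ]
[([233.6, 166.6], array([[476., 339.,   4.]]), 0.91), ([209.5, 236.6], array([[537., 158.,   4.]]), 0.73)]
[([243.8, 260.6], array([[531., 176.,  75.]])), ([305.8, 264.5], array([[474., 342.,  75.]]))]
```

Emit:
{"name": "drive_tool", "arguments": {
  "targets": [
    [0.9, -0.97, 0, 0, 1],
    [0.9, -0.97, 0, 0, 1],
    [0.9, -0.97, 0, 0, 1],
    [0.9, -0.97, 0, 0, 1],
    [0.9, -0.97, 0, 0, 1],
    [0.9, -0.97, 0, 0, 1],
    [0.9, -0.97, 0, 0, 1],
    [0.9, -0.97, 0, 0, 1],
    [0.9, -0.97, 0, 0, 1],
    [0.9, -0.97, 0, 0, 1],
    [0.9, -0.97, 0, 0, 1],
    [0.9, -0.97, 0, 0, 1]
  ]
}}

```text
t: 2.25
tool_pos: [363.3, -228.4, 231.5]
tcp_rot: [180.0, -0.0, 18.7]
force: [0.9, -1.2, -0.1]
grip_width: 85.4
gripper_force: 0.0
```

Emit:
{"name": "drive_tool", "arguments": {
  "targets": [
    [0.9, -0.97, 0, 0, 1],
    [0.9, -0.97, 0, 0, 1],
    [0.9, -0.97, 0, 0, 1],
    [0.9, -0.97, 0, 0, 1],
    [0.9, -0.97, 0, 0, 1],
    [0.9, -0.97, 0, 0, 1],
    [0.9, -0.97, 0, 0, 1],
    [0.9, -0.97, 0, 0, 1],
    [0.9, -0.97, 0, 0, 1],
    [0.9, -0.97, 0, 0, 1],
    [0.9, -0.97, 0, 0, 1],
    [0.9, -0.97, 0, 0, 1]
  ]
}}

```text
t: 3.45
tool_pos: [525.7, 134.0, 231.4]
tcp_rot: [180.0, -0.0, 18.7]
force: [0.8, -0.6, 0.9]
grip_width: 85.5
gripper_force: 0.0
```

Emit:
{"name": "drive_tool", "arguments": {
  "targets": [
    [0, 0, 0, -1, 1],
    [0, 0, 0, -1, 1],
    [0, 0, 0, -1, 1],
    [0, 0, 0, -1, 1],
    [0, 0, 0, -1, 1],
    [0, 0, 0, -1, 1],
    [0, 0, 0, -1, 1],
    [0, 0, 0, -1, 1],
    [0, 0, 0, -1, 1],
    [0, 0, 0, -1, 1]
  ]
}}

```text
t: 4.45
tool_pos: [525.2, 132.6, 231.3]
tcp_rot: [180.0, -0.0, 68.9]
force: [0.8, -0.1, -0.3]
grip_width: 85.4
gripper_force: 0.0
```

Emit:
{"name": "drive_tool", "arguments": {
  "targets": [
    [0, 0, 0, -1, 1],
    [0, 0, 0, -1, 1],
    [0, 0, 0, -1, 1],
    [0, 0, 0, -1, 1],
    [0, 0, 0, -1, 1],
    [0, 0, 0, -1, 1],
    [0, 0, 0, -1, 1],
    [0, 0, 0, -1, 1],
    [0, 0, 0, -1, 1],
    [0, 0, 0, -1, 1],
    [0, 0, 0, 0, 1]
  ]
}}

```text
t: 5.55
tool_pos: [525.2, 132.6, 231.3]
tcp_rot: [180.0, 0.0, 118.8]
force: [0.3, -0.3, -0.1]
grip_width: 85.7
gripper_force: 0.0
```

Emit:
{"name": "drive_tool", "arguments": {
  "targets": [
    [0.4, 0.46, 0.7, 0, 1],
    [0.4, 0.46, 0.7, 0, 1],
    [0, 0, 0.8, 0, 1],
    [0, 0, 0.8, 0, 1],
    [0, 0, 0, 0, 1]
  ]
}}

```text
t: 6.05
tool_pos: [534.5, 161.1, 154.2]
tcp_rot: [-179.8, -0.1, 118.6]
force: [-0.5, -0.6, 1.3]
grip_width: 85.8
gripper_force: 0.0
```

```bash
python3 - <<'E'
from h import *
a=viewer.capture('top');b=viewer.capture('side')
o=r.get_obs();p=np.array(o['tool_pos']);print(p)
q=proj('side',[p,[535.5,161.5,126]]);print(q)
c1=a[130:280,170:310];c2=b[170:320,190:330].copy()
cv2.imwrite('pics/g1.png',cv2.convertScaleAbs(np.hstack([cv2.resize(c,None,fx=2.8,fy=2.8,interpolation=2) for c in(c1,c2)]),alpha=1.3))
E
```

```text
[535.84055027 161.1936261  156.62903037]
[[259.74775991 213.24901436]
 [260.08127592 223.22179746]]
```

View pics/g1.png

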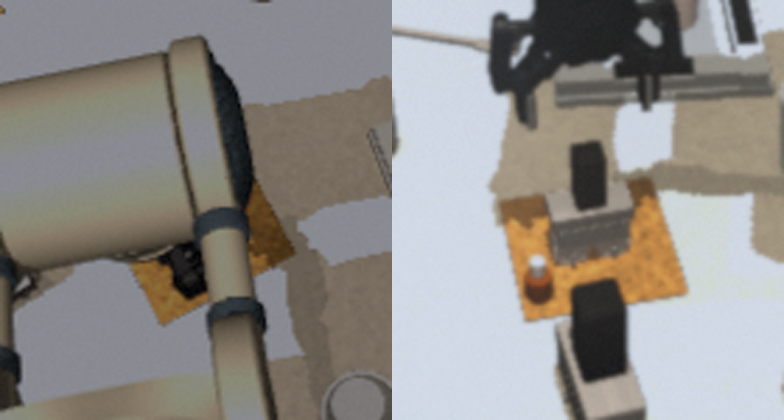

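Side view: the fingers straddle the handle, with tips at crop (528,120) and (648,100) and the handle centred at 588. I'll descend and grip.

Emit:
{"name": "drive_tool", "arguments": {
  "targets": [
    [0, 0, 0.7, 0, 1],
    [0, 0, 0.7, 0, 1],
    [0, 0, 0.7, 0, 1],
    [0, 0, 0.7, 0, 1],
    [0, 0, 0, 0, 1],
    [0, 0, 0, 0, -1],
    [0, 0, 0, 0, -1],
    [0, 0, 0, 0, -1],
    [0, 0, 0, 0, -1],
    [0, 0, 0, 0, -1],
    [0, 0, 0, 0, -1],
    [0, 0, 0, 0, -1]
  ]
}}

```text
t: 7.35
tool_pos: [536.2, 161.3, 86.5]
tcp_rot: [180.0, 0.0, 118.7]
force: [1.9, -0.0, 3.5]
grip_width: 25.4
gripper_force: 62.6
```

Emit:
{"name": "drive_tool", "arguments": {
  "targets": [
    [0, 0, 0, 0, -1],
    [0, 0, 0, 0, -1],
    [0, 0, 0, 0, -1]
  ]
}}

```text
t: 7.65
tool_pos: [535.9, 161.2, 86.3]
tcp_rot: [180.0, 0.0, 118.7]
force: [1.1, 0.4, 4.1]
grip_width: 25.3
gripper_force: 62.6
```

Emit:
{"name": "drive_tool", "arguments": {
  "targets": [
    [0, 0, -0.4, 0, -1],
    [0, 0, -0.8, 0, -1],
    [0, 0, -0.8, 0, -1],
    [0, 0, -0.8, 0, -1],
    [0, 0, -0.4, 0, -1],
    [0, 0, 0, 0.42, -1],
    [0, 0, 0, 0.42, -1],
    [0, 0, 0, 0.42, -1],
    [0, 0, 0, 0.42, -1],
    [0, 0, 0, 0, -1]
  ]
}}

```text
t: 8.65
tool_pos: [535.2, 161.1, 166.0]
tcp_rot: [-179.9, -0.0, 110.3]
force: [-0.3, 0.3, -4.4]
grip_width: 25.0
gripper_force: 61.7
```

Emit:
{"name": "drive_tool", "arguments": {
  "targets": [
    [-0.4, 0, 0, 0, -1],
    [-0.8, -0.04, 0, 0, -1],
    [-0.8, -0.04, 0, 0, -1],
    [-0.8, -0.04, 0, 0, -1],
    [-0.8, -0.04, 0, 0, -1],
    [-0.8, -0.04, 0, 0, -1],
    [-0.8, -0.04, 0, 0, -1],
    [-0.8, -0.04, 0, 0, -1],
    [-0.8, -0.04, 0, 0, -1],
    [-0.8, -0.04, 0, 0, -1],
    [-0.64, 0, 0, 0, -1],
    [0, 0, 0, 0, -1]
  ]
}}

```text
t: 9.85
tool_pos: [599.6, -37.3, 166.2]
tcp_rot: [180.0, 0.0, 110.3]
force: [0.5, 0.4, -3.7]
grip_width: 25.2
gripper_force: 61.6
```

```bash
python3 - <<'E'
from h import *
b=viewer.capture('side');a=viewer.capture('top')
o=r.get_obs();p=np.array(o['tool_pos']);print(o['t'],p,o['tcp_rot'],o['force'],o['grip_width'])
c1=a[130:280,270:430];c2=b[100:250,200:360].copy()
cv2.imwrite('pics/g2.png',cv2.convertScaleAbs(np.hstack([cv2.resize(c,None,fx=2.5,fy=2.5,interpolation=2) for c in(c1,c2)]),alpha=1.3))
for d in nets.trace('side','roller')[:3]:print(d['centre'],d['score'],d['pixels'].sum())
f=p-[0,0,82.4];print('foot proj',proj('side',[f,f+[0,0,66]]))
E
```

```text
9.95 [598.75266581 -35.40178356 166.0945982 ] [-1.79979116e+02 -2.22225479e-02  1.10303365e+02] [ 0.51803335  0.03015735 -3.91550986] 25.583943536772132
[303.2, 265.6] 0.83 1521
[162.2, 255.7] 0.67 869
foot proj [[258.27305227 178.90655539]
 [257.77831218 158.61989339]]
```

View pics/g2.png

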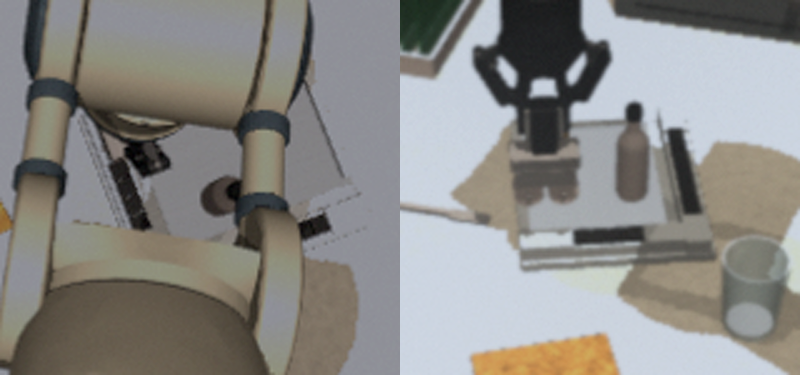

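The roller hangs upright above the short rail's far landing. In the side view its housing is at about crop (545,152). I'll lower it until it touches.

Emit:
{"name": "drive_tool", "arguments": {
  "targets": [
    [0, 0, 0.5, 0, -1],
    [0, 0, 0.8, 0, -1],
    [0, 0, 0.5, 0, -1],
    [0, 0, 0.2, 0, -1],
    [0, 0, 0.1, 0, -1],
    [0, 0, 0.1, 0, -1],
    [0, 0, 0, 0, -1],
    [0, 0, 0, 0, -1]
  ]
}}

```text
t: 10.8
tool_pos: [599.2, -34.9, 112.0]
tcp_rot: [179.9, 0.0, 110.3]
force: [-1.2, 3.2, 3.5]
grip_width: 25.7
gripper_force: 62.6
```

Emit:
{"name": "drive_tool", "arguments": {
  "targets": [
    [0, 0, 0.1, 0, -1],
    [0, 0, 0.1, 0, -1],
    [0, 0, 0.1, 0, -1],
    [0, 0, 0, 0, -1],
    [0, 0, 0, 0, -1]
  ]
}}

```text
t: 11.3
tool_pos: [599.3, -34.9, 104.5]
tcp_rot: [179.9, 0.0, 110.3]
force: [-2.4, 4.2, 8.2]
grip_width: 25.2
gripper_force: 63.1
```

Emit:
{"name": "drive_tool", "arguments": {
  "targets": [
    [0, 0, -0.06, 0, -1],
    [0, -0.2, 0, 0, -1],
    [0, -0.2, 0, 0, -1],
    [0, -0.2, 0, 0, -1],
    [0, -0.2, 0, 0, -1]
  ]
}}

```text
t: 11.8
tool_pos: [580.9, -42.0, 106.2]
tcp_rot: [179.9, 0.0, 110.3]
force: [0.4, 4.3, 7.2]
grip_width: 25.2
gripper_force: 63.0
```

Emit:
{"name": "drive_tool", "arguments": {
  "targets": [
    [0, -0.2, 0, 0, -1],
    [0, -0.2, 0, 0, -1],
    [0, -0.2, 0, 0, -1],
    [0, -0.2, 0, 0, -1],
    [0, -0.2, 0, 0, -1]
  ]
}}

```text
t: 12.3
tool_pos: [558.1, -50.7, 106.4]
tcp_rot: [179.8, 0.1, 110.3]
force: [2.6, 5.8, 7.7]
grip_width: 25.4
gripper_force: 63.1
```

Emit:
{"name": "drive_tool", "arguments": {
  "targets": [
    [0, -0.2, 0, 0, -1],
    [0, -0.2, 0, 0, -1],
    [0, -0.2, 0, 0, -1],
    [0, -0.2, 0, 0, -1],
    [0, -0.2, 0, 0, -1],
    [0, -0.2, 0, 0, -1],
    [0, -0.2, 0, 0, -1],
    [0, -0.2, 0, 0, -1],
    [0, -0.2, 0, 0, -1]
  ]
}}

```text
t: 13.2
tool_pos: [515.4, -66.6, 106.2]
tcp_rot: [179.9, 0.1, 110.3]
force: [0.3, 2.7, 7.1]
grip_width: 25.4
gripper_force: 63.1
```

Emit:
{"name": "drive_tool", "arguments": {
  "targets": [
    [0, -0.2, 0, 0, -1],
    [0, -0.2, 0, 0, -1],
    [0, -0.2, 0, 0, -1],
    [0, -0.2, 0, 0, -1],
    [0, -0.2, 0, 0, -1],
    [0, -0.2, 0, 0, -1],
    [0, -0.2, 0, 0, -1],
    [0, -0.2, 0, 0, -1],
    [0, -0.2, 0, 0, -1],
    [0, 0, 0, 0, -1]
  ]
}}

```text
t: 14.2
tool_pos: [472.6, -82.4, 106.0]
tcp_rot: [179.9, 0.1, 110.3]
force: [-1.4, 2.0, 7.2]
grip_width: 25.6
gripper_force: 63.0
```

Emit:
{"name": "drive_tool", "arguments": {
  "targets": [
    [0, 0, 0.08, 0, -1],
    [0, 0.3, 0, 0, -1],
    [0, 0.3, 0, 0, -1],
    [0, 0.3, 0, 0, -1],
    [0, 0.3, 0, 0, -1],
    [0, 0.3, 0, 0, -1],
    [0, 0.3, 0, 0, -1],
    [0, 0.3, 0, 0, -1],
    [0, 0.3, 0, 0, -1]
  ]
}}

```text
t: 15.1
tool_pos: [529.3, -61.3, 104.1]
tcp_rot: [179.9, 0.1, 110.3]
force: [-2.9, 0.7, 9.4]
grip_width: 25.3
gripper_force: 63.2
```

Emit:
{"name": "drive_tool", "arguments": {
  "targets": [
    [0, 0.3, 0, 0, -1],
    [0, 0.3, 0, 0, -1],
    [0, 0.3, 0, 0, -1],
    [0, 0.3, 0, 0, -1],
    [0, 0.3, 0, 0, -1],
    [0, 0.3, 0, 0, -1],
    [0, 0.3, 0, 0, -1],
    [0, 0.3, 0, 0, -1],
    [0, 0, 0, 0, -1]
  ]
}}

```text
t: 16.0
tool_pos: [586.5, -40.1, 104.3]
tcp_rot: [179.9, 0.1, 110.3]
force: [0.0, 3.7, 8.4]
grip_width: 25.2
gripper_force: 63.2
```

Emit:
{"name": "drive_tool", "arguments": {
  "targets": [
    [0, 0, -0.4, 0, -1],
    [0, 0, -0.8, 0, -1],
    [0, 0, -0.8, 0, -1],
    [0, -0.5, -0.4, 0, -1],
    [0, -0.8, 0, 0, -1],
    [0, -0.8, 0, 0, -1],
    [0, -0.8, 0, 0, -1],
    [0, -0.8, 0, 0, -1],
    [0, -0.8, 0, 0, -1],
    [0, -0.8, 0, 0, -1],
    [0, -0.6, 0, 0, -1],
    [0, 0, 0, 0, -1]
  ]
}}

```text
t: 17.2
tool_pos: [444.2, -91.9, 163.3]
tcp_rot: [-179.9, -0.0, 110.3]
force: [0.1, -0.3, -4.3]
grip_width: 25.4
gripper_force: 61.6
```

Emit:
{"name": "drive_tool", "arguments": {
  "targets": [
    [0, 0, 0, 0.5, -1],
    [0, 0, 0, 1, -1],
    [0, 0, 0, 1, -1],
    [0, 0, 0, 1, -1],
    [0, 0, 0, 1, -1],
    [0, 0, 0, 1, -1],
    [0, 0, 0, 1, -1],
    [0, 0, 0, 1, -1],
    [0, 0, 0, 1, -1],
    [0, 0, 0, 1, -1]
  ]
}}

```text
t: 18.2
tool_pos: [446.9, -91.5, 163.4]
tcp_rot: [180.0, -0.0, 62.6]
force: [-1.2, 0.5, -3.5]
grip_width: 25.4
gripper_force: 61.6
```

Emit:
{"name": "drive_tool", "arguments": {
  "targets": [
    [0, 0, 0, 1, -1],
    [0, 0, 0, 1, -1],
    [0, 0, 0, 1, -1],
    [0, 0, 0, 1, -1],
    [0, 0, 0, 1, -1],
    [0, 0, 0, 1, -1],
    [0, 0, 0, 1, -1],
    [0, 0, 0, 1, -1],
    [0, 0, 0, 0.5, -1],
    [0, 0, 0, 0, -1],
    [0, 0, 0, 0, -1]
  ]
}}

```text
t: 19.3
tool_pos: [446.7, -91.5, 163.3]
tcp_rot: [180.0, -0.0, 20.4]
force: [-0.8, -0.5, -3.7]
grip_width: 25.3
gripper_force: 61.6
```

```bash
python3 - <<'E'
from h import *
b=viewer.capture('side');a=viewer.capture('top')
o=r.get_obs();p=np.array(o['tool_pos']);print(o['t'],p,o['tcp_rot'],o['force'],o['grip_width'])
c1=a[130:280,270:430];c2=b[100:250,200:360].copy()
cv2.imwrite('pics/g3.png',cv2.convertScaleAbs(np.hstack([cv2.resize(c,None,fx=2.5,fy=2.5,interpolation=2) for c in(c1,c2)]),alpha=1.3))
E
```

```text
19.4 [446.62094139 -91.53531944 163.3095551 ] [ 1.79994989e+02 -6.02900986e-03  2.03954344e+01] [-0.29392881  0.10429405 -3.58045172] 25.399390720920017
```

View pics/g3.png

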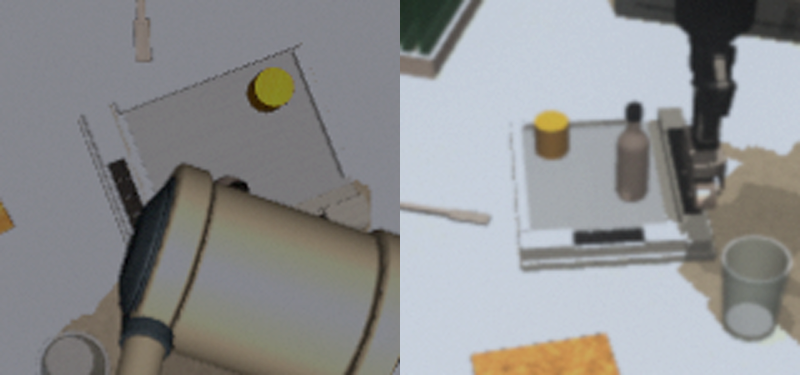

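The roller is above the corner landing, aligned with the long rail. In the side view it is at crop (705,180), clear of the bottle at (632,160). I'll press down.

Emit:
{"name": "drive_tool", "arguments": {
  "targets": [
    [0.05, 0, 0.5, 0, -1],
    [0, 0, 0.8, 0, -1],
    [0, 0, 0.45, 0, -1],
    [0, 0, 0.2, 0, -1],
    [0, 0, 0.1, 0, -1],
    [0, 0, 0.1, 0, -1],
    [0, 0, 0, 0, -1],
    [0, 0, 0, 0, -1]
  ]
}}

```text
t: 20.2
tool_pos: [447.7, -91.1, 110.0]
tcp_rot: [180.0, -0.0, 20.3]
force: [-3.5, 0.4, 5.7]
grip_width: 25.3
gripper_force: 62.8
```

Emit:
{"name": "drive_tool", "arguments": {
  "targets": [
    [0, 0, 0.08, 0, -1],
    [0, 0, 0.08, 0, -1],
    [0, 0, 0, 0, -1],
    [0, 0.1, 0, 0, -1],
    [0, 0.2, 0, 0, -1],
    [0, 0.2, 0, 0, -1]
  ]
}}

```text
t: 20.8
tool_pos: [452.1, -102.9, 106.2]
tcp_rot: [180.0, -0.0, 20.3]
force: [-3.6, -0.6, 7.5]
grip_width: 24.9
gripper_force: 63.1
```

Emit:
{"name": "drive_tool", "arguments": {
  "targets": [
    [0, 0.2, 0, 0, -1],
    [0, 0.2, 0, 0, -1],
    [0, 0.2, 0, 0, -1],
    [0, 0.2, 0, 0, -1],
    [0, 0.2, 0, 0, -1],
    [0, 0.2, 0, 0, -1],
    [0, 0.2, 0, 0, -1],
    [0, 0.2, 0, 0, -1],
    [0, 0.2, 0, 0, -1]
  ]
}}

```text
t: 21.7
tool_pos: [467.8, -145.2, 106.2]
tcp_rot: [180.0, -0.0, 20.3]
force: [-3.6, 4.9, 7.9]
grip_width: 25.8
gripper_force: 62.9
```

Emit:
{"name": "drive_tool", "arguments": {
  "targets": [
    [0, 0.2, 0, 0, -1],
    [0, 0.2, 0, 0, -1],
    [0, 0.2, 0, 0, -1],
    [0, 0.2, 0, 0, -1],
    [0, 0.2, 0, 0, -1],
    [0, 0.2, 0, 0, -1],
    [0, 0.2, 0, 0, -1],
    [0, 0.2, 0, 0, -1],
    [0, 0.2, 0, 0, -1],
    [0, 0.2, 0, 0, -1]
  ]
}}

```text
t: 22.7
tool_pos: [485.4, -192.2, 106.3]
tcp_rot: [180.0, -0.0, 20.3]
force: [-2.5, 1.0, 8.0]
grip_width: 25.4
gripper_force: 63.0
```

Emit:
{"name": "drive_tool", "arguments": {
  "targets": [
    [0, 0.2, 0, 0, -1],
    [0, 0.2, 0, 0, -1],
    [0, 0.2, 0, 0, -1],
    [0, 0.2, 0, 0, -1],
    [0, 0.2, 0, 0, -1],
    [0, 0.2, 0, 0, -1],
    [0, 0.2, 0, 0, -1],
    [0, 0.2, 0, 0, -1],
    [0, 0.2, 0, 0, -1],
    [0, 0.2, 0, 0, -1]
  ]
}}

```text
t: 23.7
tool_pos: [502.9, -239.2, 106.4]
tcp_rot: [179.9, -0.1, 20.3]
force: [-2.3, 0.8, 7.8]
grip_width: 25.5
gripper_force: 63.1
```

Emit:
{"name": "drive_tool", "arguments": {
  "targets": [
    [0, 0.2, 0, 0, -1],
    [0, 0.2, 0, 0, -1],
    [0, 0.2, 0, 0, -1],
    [0, 0.2, 0, 0, -1],
    [0, 0.2, 0, 0, -1],
    [0, 0.2, 0, 0, -1],
    [0, 0.2, 0, 0, -1],
    [0, 0.2, 0, 0, -1],
    [0, 0, 0, 0, -1]
  ]
}}

```text
t: 24.6
tool_pos: [517.2, -277.4, 106.6]
tcp_rot: [179.9, -0.1, 20.3]
force: [-1.7, -2.1, 7.5]
grip_width: 25.5
gripper_force: 63.0
```

Emit:
{"name": "drive_tool", "arguments": {
  "targets": [
    [0, 0, 0.08, 0, -1],
    [0, -0.3, 0, 0, -1],
    [0, -0.3, 0, 0, -1],
    [0, -0.3, 0, 0, -1],
    [0, -0.3, 0, 0, -1],
    [0, -0.3, 0, 0, -1],
    [0, -0.3, 0, 0, -1],
    [0, -0.3, 0, 0, -1],
    [0, -0.3, 0, 0, -1],
    [0, -0.3, 0, 0, -1]
  ]
}}

```text
t: 25.6
tool_pos: [493.6, -213.6, 104.7]
tcp_rot: [179.9, -0.1, 20.3]
force: [-2.2, -3.8, 8.2]
grip_width: 25.7
gripper_force: 63.2
```

Emit:
{"name": "drive_tool", "arguments": {
  "targets": [
    [0, -0.3, 0, 0, -1],
    [0, -0.3, 0, 0, -1],
    [0, -0.3, 0, 0, -1],
    [0, -0.3, 0, 0, -1],
    [0, -0.3, 0, 0, -1],
    [0, -0.3, 0, 0, -1],
    [0, -0.3, 0, 0, -1],
    [0, -0.3, 0, 0, -1]
  ]
}}

```text
t: 26.4
tool_pos: [472.7, -157.1, 104.5]
tcp_rot: [179.9, -0.1, 20.3]
force: [-1.6, -3.5, 8.7]
grip_width: 25.2
gripper_force: 63.2
```

Emit:
{"name": "drive_tool", "arguments": {
  "targets": [
    [0, -0.3, 0, 0, -1],
    [0, -0.3, 0, 0, -1],
    [0, -0.3, 0, 0, -1],
    [0, -0.3, 0, 0, -1],
    [0, -0.3, 0, 0, -1],
    [0, -0.3, 0, 0, -1],
    [0, -0.3, 0, 0, -1],
    [0, -0.3, 0, 0, -1],
    [0, 0, 0, 0, -1]
  ]
}}

```text
t: 27.3
tool_pos: [451.4, -100.1, 104.4]
tcp_rot: [179.9, -0.1, 20.4]
force: [-1.7, 0.1, 8.4]
grip_width: 25.2
gripper_force: 63.2
```

Emit:
{"name": "drive_tool", "arguments": {
  "targets": [
    [0, 0, -0.4, 0, -1],
    [0, 0, -0.8, 0, -1],
    [0, 0, -0.8, 0, -1],
    [0, 0, -0.8, 0, -1],
    [0, 0, -0.6, 0, -1],
    [0, 0, 0, 0, -1]
  ]
}}

```text
t: 27.9
tool_pos: [452.3, -100.9, 190.7]
tcp_rot: [179.9, -0.2, 20.3]
force: [0.3, -0.0, -4.0]
grip_width: 25.1
gripper_force: 61.8
```

Emit:
{"name": "drive_tool", "arguments": {
  "targets": [
    [0.35, -0.4, 0, 0, -1],
    [0.64, -0.78, 0, 0, -1],
    [0.64, -0.78, 0, 0, -1],
    [0.64, -0.78, 0, 0, -1],
    [0.64, -0.78, 0, 0, -1],
    [0.64, -0.78, 0, 0, -1],
    [0.64, -0.78, 0, 0, -1],
    [0.64, -0.78, 0, 0, -1],
    [0.64, -0.78, 0, 0, -1],
    [0.64, -0.78, 0, 0, -1],
    [0.65, -0.8, 0, 0, -1],
    [0, 0, 0, 0, -1]
  ]
}}

```text
t: 29.1
tool_pos: [538.5, 154.1, 187.4]
tcp_rot: [-179.9, 0.0, 20.5]
force: [0.6, -0.9, -4.2]
grip_width: 25.3
gripper_force: 61.6
```

```bash
python3 - <<'E'
from h import *
b=viewer.capture('side');a=viewer.capture('top')
o=r.get_obs();p=np.array(o['tool_pos']);print(o['t'],p,o['tcp_rot'],o['force'],o['grip_width'])
c1=a[140:265,290:430];c2=b[130:255,220:360].copy()
cv2.imwrite('pics/g4.png',cv2.convertScaleAbs(np.vstack([np.hstack([cv2.resize(c,None,fx=2.8,fy=2.8,interpolation=2) for c in(c1,c2)]),cv2.resize(b[150:290,180:460],None,fx=2.8*280/280,fy=1.7,interpolation=2)[:, :784]]),alpha=1.3))
E
```

```text
29.2 [537.5674791  151.66383363 187.46858934] [-1.79983244e+02  1.01932310e-01  2.04008609e+01] [-0.32732747 -0.17623457 -3.8457608 ] 25.388326388908222
```

View pics/g4.png

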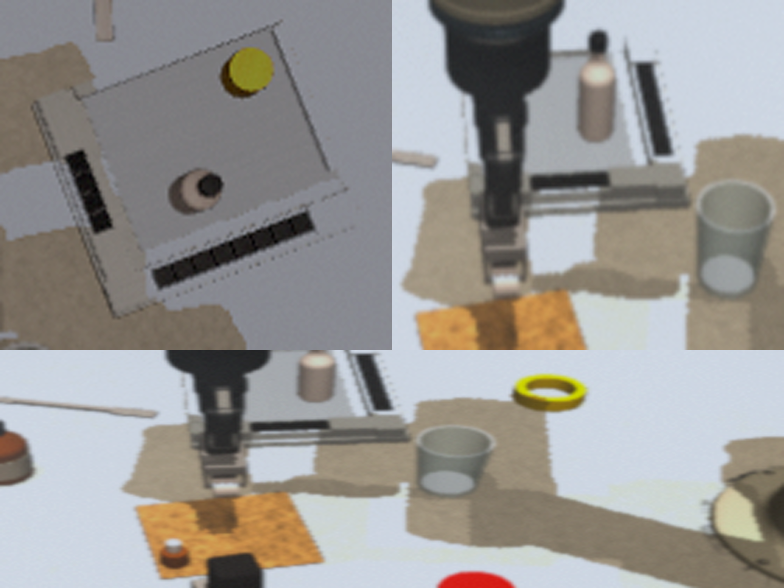

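Both rows look evenly seated in the top view, the long one from crop (160,278) to (308,222) and the short one from (75,155) to (105,228). The bystanders haven't moved. The roller is above the mat centre, so I'll set it down.

Emit:
{"name": "drive_tool", "arguments": {
  "targets": [
    [0, 0, 0.4, 0, -1],
    [0, 0, 0.8, 0, -1],
    [0, 0, 0.8, 0, -1],
    [0, 0, 0.8, 0, -1],
    [0, 0, 0.6, 0, -1],
    [0, 0, 0.3, 0, -1],
    [0, 0, 0.1, 0, -1],
    [0, 0, 0, 0, -1],
    [0, 0, 0, 0, -1]
  ]
}}

```text
t: 30.1
tool_pos: [538.6, 150.9, 94.1]
tcp_rot: [180.0, -0.1, 20.3]
force: [0.2, -0.2, -3.9]
grip_width: 25.2
gripper_force: 61.6
```

Emit:
{"name": "drive_tool", "arguments": {
  "targets": [
    [0, 0, 0.05, 0, -1],
    [0, 0, 0, 0, -1],
    [0, 0, 0, 0, -1]
  ]
}}

```text
t: 30.4
tool_pos: [538.4, 151.0, 92.5]
tcp_rot: [180.0, -0.0, 20.3]
force: [-0.2, -0.2, -3.4]
grip_width: 25.2
gripper_force: 61.6
```

Emit:
{"name": "drive_tool", "arguments": {
  "targets": [
    [0, 0, 0.05, 0, -1],
    [0, 0, 0.05, 0, -1],
    [0, 0, 0.05, 0, -1],
    [0, 0, 0, 0, -1],
    [0, 0, 0, 0, -1]
  ]
}}

```text
t: 30.9
tool_pos: [538.2, 150.9, 88.5]
tcp_rot: [-180.0, 0.0, 20.3]
force: [-0.2, -0.6, -4.2]
grip_width: 25.1
gripper_force: 61.6
```

Emit:
{"name": "drive_tool", "arguments": {
  "targets": [
    [0, 0, 0.04, 0, -1],
    [0, 0, 0, 0, -1],
    [0, 0, 0, 0, -1]
  ]
}}

```text
t: 31.2
tool_pos: [538.2, 150.9, 87.5]
tcp_rot: [-180.0, 0.0, 20.3]
force: [-1.1, 0.4, -3.8]
grip_width: 25.4
gripper_force: 61.6
```

Emit:
{"name": "drive_tool", "arguments": {
  "targets": [
    [0, 0, 0.04, 0, -1],
    [0, 0, 0, 0, -1],
    [0, 0, 0, 0, -1]
  ]
}}

```text
t: 31.5
tool_pos: [538.4, 151.0, 86.8]
tcp_rot: [180.0, -0.0, 20.3]
force: [-1.0, -1.2, 3.8]
grip_width: 25.7
gripper_force: 62.5
```

Emit:
{"name": "drive_tool", "arguments": {
  "targets": [
    [0, 0, 0.04, 0, -1],
    [0, 0, 0, 0, -1],
    [0, 0, 0, 0, -1]
  ]
}}

```text
t: 31.8
tool_pos: [538.4, 151.0, 85.6]
tcp_rot: [180.0, -0.0, 20.3]
force: [-0.4, 0.1, 4.1]
grip_width: 25.2
gripper_force: 62.5
```

Emit:
{"name": "drive_tool", "arguments": {
  "targets": [
    [0, 0, -0.03, 0, -1],
    [0, 0, 0, 0, -1],
    [0, 0, 0, 0, 1],
    [0, 0, 0, 0, 1],
    [0, 0, 0, 0, 1],
    [0, 0, 0, 0, 1],
    [0, 0, 0, 0, 1],
    [0, 0, 0, 0, 1],
    [0, 0, 0, 0, 1],
    [0, 0, 0, 0, 1],
    [0, 0, 0, 0, 1]
  ]
}}

```text
t: 32.9
tool_pos: [538.3, 150.9, 86.3]
tcp_rot: [-180.0, -0.0, 20.3]
force: [1.0, -0.2, -1.0]
grip_width: 85.3
gripper_force: 0.0
```

Emit:
{"name": "drive_tool", "arguments": {
  "targets": [
    [0, 0, -0.3, 0, 1],
    [0, 0, -0.8, 0, 1],
    [0, 0, -0.8, 0, 1],
    [0, 0, -0.8, 0, 1],
    [0, 0, -0.8, 0, 1],
    [0, 0, -0.8, 0, 1],
    [0, 0, -0.5, 0, 1],
    [0, 0, 0, 0, 1]
  ]
}}

```text
t: 33.7
tool_pos: [539.1, 151.1, 208.0]
tcp_rot: [180.0, -0.2, 20.3]
force: [-0.4, -0.0, -1.2]
grip_width: 85.3
gripper_force: 0.0
```

```bash
python3 - <<'E'
from h import *
b=viewer.capture('side');a=viewer.capture('top')
o=r.get_obs();print(o['t'],o['tool_pos'],o['force'],o['grip_width'])
print([(x['centre'],ray('side',[x['centre'][::-1]],75).round(0)) for x in nets.spot_in('side','roller')])
cv2.imwrite('pics/g5.png',cv2.convertScaleAbs(cv2.resize(b[130:330,180:400],None,fx=3,fy=3,interpolation=2),alpha=1.3))
E
```

```text
33.8 [538.04399255 150.89493345 205.9309924 ] [-1.14947678  0.45296525 -0.2144061 ] 85.3674545569033
[([237.0, 258.5], array([[542., 157.,  75.]])), ([304.4, 264.6], array([[475., 339.,  75.]])), ([260.6, 265.8], array([[505., 223.,  75.]]))]
```

View pics/g5.png

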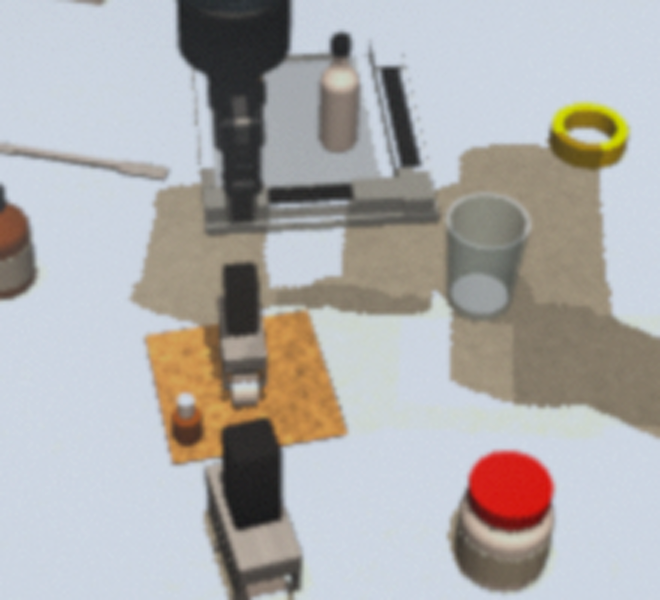

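The roller stands upright at the middle of the mat, at crop (242,350). The gripper is clear of it, and the vial at (187,420) and the other bystanders are where they were.

```bash
python3 -c "
from h import *
print(r.sign_off())"
```

```text
the job is handed in; nothing more can be done
None
```

I rolled both clip rows down twice (there and back), stood the roller upright in the middle of its mat and let go. The job was handed in at about 34 s, but it returned no verdict. The clips look flush in the pictures, though those can't show the 1.5 mm limit.

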